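# Set the bench torque head to 60 and lock it

## Robot

A 6-joint arm with a two-finger parallel gripper is mounted at the origin on the work surface. World frame = base frame: x ahead of the robot, y to its left, z up, the work surface at z = 0. Lengths are in m, angles in rad, forces in N, time in s.
With the tool pointing down it reaches from about 0.225 to 0.875 m from the base axis. Payload 3.4 kg.
Tool frame: the origin (TCP) lies between the finger pads; the fingertips stand 19 mm ahead of it and the grasp point (between the pads) is the TCP; z points along the fingers, y is the line along which they close (so a half turn about z gives the same grasp; the last joint's range is limited). The gripper opens to 85 mm and grips with 20 to 120 N. Pads are 22 mm wide; open, the fingers measure 114 mm over their backs; the gripper's body (76 mm by 85 mm) begins 54 mm behind the grasp point. The pads swing forward as they close: fully open they stand 13 mm farther back than shut.
Start: joints at [-1.392, 0.276, 1.505, -0, 1.361, -0.121], TCP at [0.17, -0.549, 0.25] pointing down, gripper open.
Joint ranges: [-2.89, 2.89], [-0.75, 2.08], [0.22, 2.7], [-1.18, 4.32], [0.11, 2.71], [-2.7, 2.7]. Speed limits (rad/s): [2.57, 2.57, 3.14, 3.14, 3.14, 3.14].

## Interface

Orientations are given as a unit quaternion [w, x, y, z].
In Python, from rig import get_state, imaging, ticket gives the robot as it stands. The module is installed in compiled form; this text tells all that it offers.
- The arm moves only by the shell command python3 -m inch 'ROWS' [FORCE]. ROWS is JSON, a list of rows, each an object with "claw": the opening, from -1 (shut) to 1 (fully open); "travel": the shift along the world's x, y, z in units of 200 mm (1.0 is 200 mm), a list of three; "turn": the turn about the world's z in units of 180 degrees (1.0 is 180 degrees). A call has 1 to 5 rows; each row is the pose to reach, as a shift and turn from the pose commanded when the call began, turning the shorter way round; what a row does not reach only later rows make up. A row lasts 1/10 s, in which the tool goes at most 50 mm and 8.59 degrees, less where a joint would pass 70% of its speed; a pose out of reach is approached as far as the arm can. A call with a number of a shift or a turn outside -1 to 1 is refused whole. A call with a gripper value outside its range is refused whole. The fingers move at their own pace and stop on an object; FORCE is the grip in N (left out, the last holds). Time passes only in rows, so rows that repeat a pose let the fingers close. It gives the time, the measured TCP pose, the force, the opening and the grip force at its end, in the units of the state.
- get_state(): the state, without advancing time (a new reading comes with each control period).
- imaging.get_image(name): name is "scene" or "side" or "wrist"; returns the picture (420x560x3 uint8, red, green, blue); there is no depth.
- imaging.camera_params(name): a dict with "camera_matrix" (3x3 intrinsics, pixels), "cam_to_world" (4x4, takes a point from camera to world coordinates); the wrist camera has in their place "T_tool_cam" (4x4, takes a point from camera to tool coordinates, whose origin is the TCP and whose axes are the flange's). Camera axes: x right, y down, z forward; pixel columns grow to the right and rows downward; lengths in m; the calibration is good to about 2 mm. A picture is of the moment at which its call begins: read the wrist's pose just before it. camera_params takes no time and is no camera call.
- ticket.sign_off(): hands the job in; it is judged then, once.
The state is a dict: "clock": time; "qpos": joint angles; "qd": joint speeds; "effort": joint torques, N m; "position": TCP position; "ee_rot": TCP orientation; "contact_force": force on the tool from outside, world axes, zero at the start; "moment": the same for the moment, N m; "width": finger opening in m; "gripper_force": force on a finger pad.
Only numpy, scipy, OpenCV 4.12 (cv2) and the standard library are available. Lean on these libraries where they do the work, as an engineer would, in place of code of your own. Each camera call takes 0.05 s, during which the arm holds its last target. There are 200 camera calls.

## Task

Turn the scale sleeve of the bench torque head until its red pointer arm rests in the click for 60 (the tick with six dots), then slide the yellow-handled lock bolt fully home into the sleeve's toothed foot so that the setting is locked. The bolt stays drawn until the sleeve is set, and the loose tools and parts around are left where they are.

Things in the scene. Friction and masses are not known exactly. Their poses are not given: they have to be found in the camera images.
- torque_head: grey base plate screwed to the table, 30 mm thick, x from -125 to 125, y from -195 to 125 mm. Origin on the table, under the sleeve's upright turning axis; z up, x away from the robot at yaw 0. In the middle a fixed spindle with a square end, top at z 115 mm. A dark detent housing, 40 by 28 mm, top at z 55, lies 59 to 99 mm from the axis at -42 degrees from +x (anticlockwise positive)
- dial (a point): centre of the white dial disc, on the axis at its top, z 36 mm; radius 118 mm. Eight ticks mean 10, 20 .. 80, clockwise seen from above, and carry 1, 2 .. 8 dots (10 green, 80 red, others black). In the torque_head frame, anticlockwise from +x, value V lies at 210 - 2.4 (V - 10) degrees: 10 at 210, 60 at 90 (+y)
- tick_60 (a point): middle of the tick for 60 on the dial, 92 mm from the axis, z 37 mm; it lies straight across the sleeve from the lock bolt, in line with the bolt's track
- sleeve (a joint): turn of the scale sleeve, rad, growing clockwise seen from above: 0 at 10, 0.419 (24 degrees) more per value, 2.094 at 60, 2.932 at 80; stops 0.12 beyond 10 and 80. A spring click (about 0.4 N m to pass) pulls it into the nearest value. Steel toothed foot, radius 55 mm, z 38 to 50 mm; ribbed aluminium drum, radius 36 mm, top z 95 mm; one red pointer arm straight out from the axis
- pointer_tip (a point): middle of the outer end face of the sleeve's red pointer arm, 86 mm from the axis, 70 mm above the table. The arm (white line on top) is 18 mm wide, from the drum to 86 mm from the axis, z 52 to 88 mm; it can be pushed on either flank
- lock_bolt (a joint): travel of the lock bolt, m: 0 fully drawn, 0.045 fully home (end stop). It slides along torque_head +y, towards the sleeve, with about 2 N of friction; its 8 mm rod (z 44 mm) enters the gap between two teeth of the sleeve's foot, which it can do only when the sleeve sits in a click. Guides 36 mm wide stand at y -90 (top z 55 mm) and y -178 (top z 52 mm)
- bolt_grip (a point): centre of the top of the lock bolt's yellow upright handle, 98 mm above the table; handle 20 (torque_head x) by 16 (y) mm, z 53 to 98 mm. In the torque_head frame it stands at x 0, y from -150 mm (drawn) to -105 mm (home)
- socket: bystander: steel socket 40 mm across, 60 mm tall, standing on the base plate beyond the bolt; origin at its underside
- hub: bystander: dark steel flanged hub 50 mm across, 44 mm tall, standing on the base plate on the robot's side of the bolt; origin at its underside
- spray_can: bystander: orange can 64 mm across, 190 mm tall, left on the table; origin at its underside
- hammer: bystander: hammer lying on the right; origin at its underside
- spanner: bystander: steel spanner lying on the left; origin at its underside

How it is judged:
By the outcome, as a careful person would: the job done as asked, in the order asked, and still so for the second after the job is handed in, with the robot touching nothing.
It also fails if it takes over 48 s, if anything falls off the work surface, if the arm or the gripper's body presses on something with over 40 N, if the wrist force passes 120 N, or if a joint passes its speed limit or range.

## Working session

There is one attempt and no reset: what is moved stays moved. The work goes in short steps, Python scripts to look and compute and a shell command to move; the robot and the scene stay as the last step left them, time stands still between calls to the robot, and variables do not carry over. Pictures are saved under pics/ and viewed, at most 10 in all, crops included, and the job is handed in when it is done.

```bash
mkdir -p pics; cat > h.py <<'E'
import numpy as np, cv2
from rig import get_state, imaging, ticket
def snap(name,fn):
    s=get_state(); im=imaging.get_image(name); cv2.imwrite('pics/'+fn,im[:,:,::-1]); return s,im
def cam(name):
    p=imaging.camera_params(name); return p
E
python3 - <<'E'
from h import *
for n in ['scene','side']:
    snap(n,n+'0.png'); p=cam(n); np.set_printoptions(precision=4,suppress=True); print(p)
a=[cv2.imread(f'pics/{n}0.png') for n in ['scene','side']]
p=cam('wrist');print(p)
print(get_state())
E
```

```text
{'camera_matrix': array([[429.1086,   0.    , 275.4415],
       [  0.    , 429.1086, 208.8461],
       [  0.    ,   0.    ,   1.    ]]), 'cam_to_world': array([[-0.4746,  0.6144, -0.6303,  1.4027],
       [ 0.88  ,  0.346 , -0.3254,  0.412 ],
       [ 0.0181, -0.7091, -0.7048,  1.0248],
       [ 0.    ,  0.    ,  0.    ,  1.    ]])}
{'camera_matrix': array([[482.3379,   0.    , 280.1196],
       [  0.    , 482.3379, 207.5195],
       [  0.    ,   0.    ,   1.    ]]), 'cam_to_world': array([[ 1.    ,  0.0015,  0.0073,  0.5484],
       [-0.0051, -0.5791,  0.8152, -1.0476],
       [ 0.0054, -0.8152, -0.5791,  0.8307],
       [ 0.    ,  0.    ,  0.    ,  1.    ]])}
{'camera_matrix': array([[351.2551,   0.    , 283.2662],
       [  0.    , 351.2551, 206.3301],
       [  0.    ,   0.    ,   1.    ]]), 'T_tool_cam': array([[-0.0023, -0.9453, -0.3263,  0.0842],
       [ 1.    , -0.0024, -0.    , -0.0007],
       [-0.0008, -0.3263,  0.9453, -0.1239],
       [ 0.    ,  0.    ,  0.    ,  1.    ]])}
{'clock': 0.1, 'qpos': array([-1.392 ,  0.2766,  1.506 ,  0.    ,  1.3607, -0.121 ]), 'qd': array([-0.0002,  0.0002, -0.0044, -0.0001,  0.0002,  0.0009]), 'effort': array([  0.0006, -41.77  , -24.6405,  -0.0003,   0.0058,  -0.    ]), 'position': array([ 0.1697, -0.5489,  0.2495]), 'ee_rot': array([-0.0008,  0.9888,  0.1494, -0.    ]), 'contact_force': array([ 0.9438,  0.129 , -0.601 ]), 'moment': array([-0.0286, -0.0543, -0.0096]), 'gripper_force': 0.0, 'width': 0.0854671731214556}
```

View pics/scene0.png

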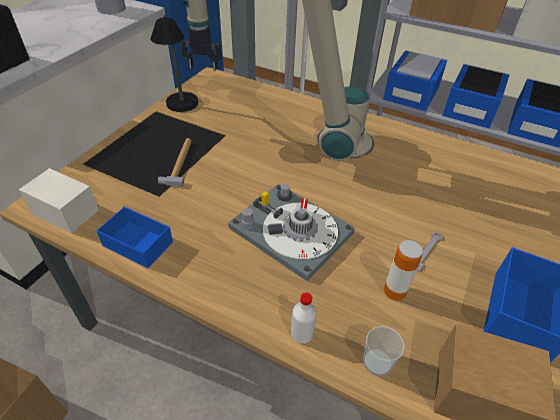

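View pics/side0.png

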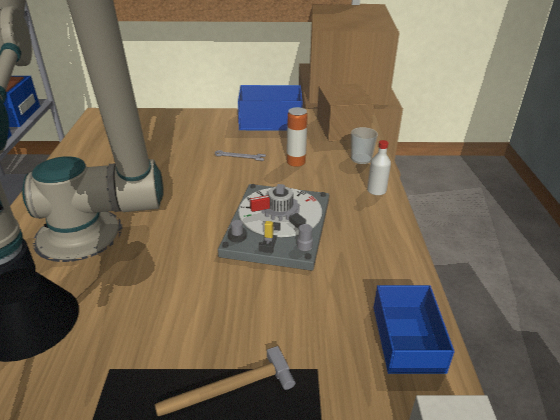

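The torque head is around scene pixel (292,230) and side pixel (275,225). The yellow handle is at side (269,229) and the red arm points left, towards the robot. I'll enlarge both crops.

```bash
python3 - <<'E'
import cv2,numpy as np
a=cv2.imread('pics/side0.png')[175:275,210:340]; b=cv2.imread('pics/scene0.png')[175:280,225:360]
f=lambda i:cv2.resize(i,None,fx=5,fy=5,interpolation=cv2.INTER_CUBIC)
cv2.imwrite('pics/c_side.png',f(a)); cv2.imwrite('pics/c_scene.png',f(b))
E
```

```text
(no output)
```

View pics/c_side.png

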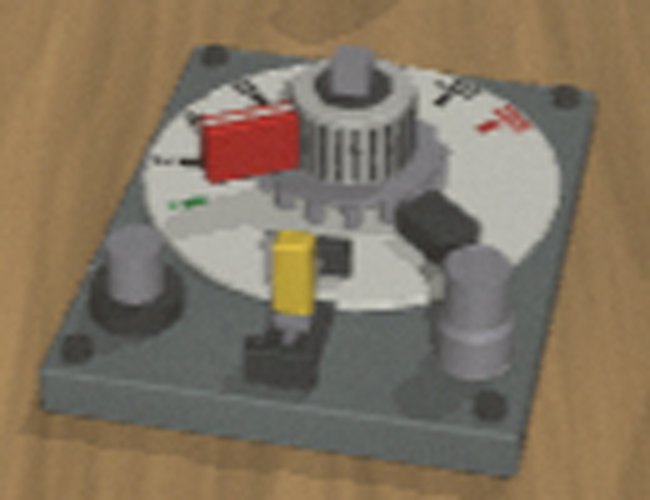

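View pics/c_scene.png

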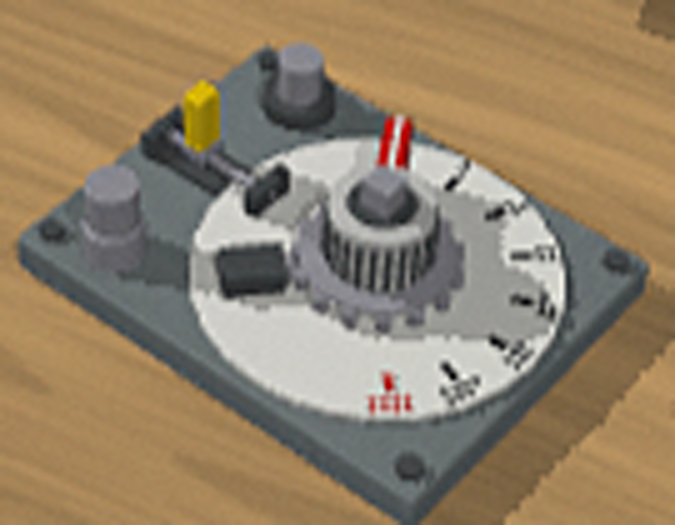

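Both crops show plate corners, spindle, handle and pointer; fit the pose from these.

```bash
python3 - <<'E'
from h import *
from scipy.optimize import least_squares
S={'side':(210,175,[((43,372),(-125,-195,30)),((520,437),(125,-195,30)),((200,45),(-125,125,30)),((596,93),(125,125,30)),((352,52),(0,0,115)),((294,236),(0,-150,98))]),
'scene':(225,175,[((20,243),(125,-195,30)),((268,47),(-125,-195,30)),((648,268),(-125,125,30)),((410,515),(125,125,30)),((385,182),(0,0,115)),((203,90),(0,-150,98))])}
P={n:cam(n) for n in S}
def proj(n,w):
    p=P[n];c=np.linalg.inv(p['cam_to_world'])@np.r_[w,1];u=p['camera_matrix']@c[:3];return u[:2]/u[2]
def tw(q,m):
    c,s=np.cos(q[2]),np.sin(q[2]);m=np.array(m)/1e3;return np.array([q[0]+c*m[0]-s*m[1],q[1]+s*m[0]+c*m[1],m[2]])
def res(q,only=None):
    return np.concatenate([proj(n,tw(q,m))-(np.array(u)/5+S[n][:2]) for n in S if only in(None,n) for u,m in S[n][2]])
for o in (None,'side','scene'):
    r=least_squares(res,[.55,-.1,0],args=(o,),loss='soft_l1');print(o,r.x,np.degrees(r.x[2]))
r=least_squares(res,[.55,-.1,0],loss='soft_l1');print(r.fun.reshape(-1,2).round(1).tolist())
q=r.x;np.save('q.npy',q)
# pointer tip top centre
def pr(t): a=t[0];return np.concatenate([proj('scene',tw(q,(86*np.cos(a),86*np.sin(a),88)))-(225+400/5,175+118/5),proj('side',tw(q,(86*np.cos(a),86*np.sin(a),88)))-(210+203/5,175+118/5)])
s=least_squares(pr,[3.0]);print(np.degrees(s.x),s.fun)
E
```

```text
None [ 0.56088111  0.06571454 -0.21336765] -12.225065740616923
side [ 0.5599846   0.06168049 -0.20781845] -11.907119810511094
scene [ 0.56250193  0.0678651  -0.21701998] -12.434329125935387
[[-1.0, -1.8], [0.2, -0.9], [-0.3, -1.8], [1.0, -1.8], [0.8, -0.2], [0.1, 0.2], [-1.6, -1.2], [-0.3, -0.9], [0.9, -0.4], [0.3, -1.3], [-0.4, 0.2], [-1.5, 0.1]]
[209.56951111] [ 0.08169423  0.17698805  0.5092955  -0.07272543]
```

Fit: axis at (0.561, 0.066), yaw −12.2°, pointer at 209.6°, so the sleeve reads 10. The arm should straddle the pointer loosely with the tool's x axis along it. I'll approach above it while turning 180°, which keeps the last joint in range.

```bash
R='python3 -m inch'; 
python3 -m inch '[{"claw":-0.2,"travel":[0.54,0.99,0],"turn":0.23},{"claw":-0.2,"travel":[0.54,0.99,0],"turn":0.23},{"claw":-0.2,"travel":[0.54,0.99,0],"turn":0.23},{"claw":-0.2,"travel":[0.54,0.99,0],"turn":0.23},{"claw":-0.2,"travel":[0.54,0.99,0],"turn":0.23}]'
python3 -m inch '[{"claw":-0.2,"travel":[0.54,0.99,0],"turn":0.23},{"claw":-0.2,"travel":[0.54,0.99,0],"turn":0.23},{"claw":-0.2,"travel":[0.54,0.99,0],"turn":0.23},{"claw":-0.2,"travel":[0.54,0.99,0],"turn":0.23},{"claw":-0.2,"travel":[0.54,0.99,0],"turn":0.23}]'
```

```text
clock: 0.6
position: [0.2785, -0.3474, 0.25]
ee_rot: [-0.001, 0.87, 0.492, 0.001]
contact_force: [-0.6, -0.0, 0.8]
width: 0.0344
gripper_force: 0.0
clock: 1.1
position: [0.3864, -0.15, 0.2502]
ee_rot: [-0.0, 0.64, 0.769, 0.001]
contact_force: [0.5, -0.5, -0.5]
width: 0.0342
gripper_force: 0.0
```

```bash
python3 -m inch '[{"claw":-0.2,"travel":[0.54,0.99,0],"turn":0.23},{"claw":-0.2,"travel":[0.54,0.99,0],"turn":0.23},{"claw":-0.2,"travel":[0.54,0.99,0],"turn":0.23},{"claw":-0.2,"travel":[0.54,0.99,0],"turn":0.23},{"claw":-0.2,"travel":[0.54,0.99,0],"turn":0.23}]' >/dev/null
python3 -m inch '[{"claw":-0.2,"travel":[0,0,0],"turn":0.23},{"claw":-0.2,"travel":[0,0,0],"turn":0.23},{"claw":-0.2,"travel":[0,0,0],"turn":0.23},{"claw":-0.2,"travel":[0,0,0],"turn":0.23},{"claw":-0.2,"travel":[0,0,0],"turn":0.23}]' >/dev/null
python3 -m inch '[{"claw":-0.2,"travel":[0,0,0],"turn":0.083},{"claw":-0.2,"travel":[0,0,0],"turn":0.083},{"claw":-0.2,"travel":[0,0,0],"turn":0.083}]'
python3 - <<'E'
from h import *
from scipy.spatial.transform import Rotation as R
s,im=snap('wrist','w1.png'); p=cam('wrist')
T=np.eye(4);w=s['ee_rot'];T[:3,:3]=R.from_quat([w[1],w[2],w[3],w[0]]).as_matrix();T[:3,3]=s['position'];np.save('w1.npy',T@p['T_tool_cam'])
print(s['qpos'],s['position'])
E
```

```text
clock: 2.4
position: [0.4935, 0.0446, 0.2499]
ee_rot: [-0.0, -0.154, 0.988, 0.0]
contact_force: [-0.2, -0.5, 0.0]
width: 0.0342
gripper_force: 0.0
[-5.03987722e-02  1.56556889e-01  1.66590094e+00  9.71951035e-05
  1.32008457e+00 -1.93018705e+00] [0.49352329 0.04462676 0.24994194]
```

View pics/w1.png

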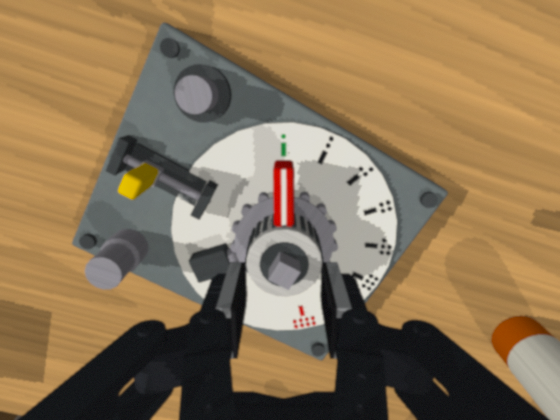

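The wrist view shows the arm, white line from (284,165) to (283,228), lined up with the tool axis over green 10. The spindle top is at (287,268) and the handle top at about (131,187). I'll refine with these.

```bash
python3 - <<'E'
from h import *
from scipy.optimize import least_squares
M=np.linalg.inv(np.load('w1.npy'));K=cam('wrist')['camera_matrix']
D=[((163,25),(-125,-195,30)),((75,243),(125,-195,30)),((447,190),(-125,125,30)),((320,354),(125,125,30)),((287,267),(0,0,115)),((131,187),(0,-150,98))]
def tw(q,m):
    c,s=np.cos(q[2]),np.sin(q[2]);m=np.array(m)/1e3;return np.array([q[0]+c*m[0]-s*m[1],q[1]+s*m[0]+c*m[1],m[2]])
def proj(w):
    u=K@(M@np.r_[w,1])[:3];return u[:2]/u[2]
r=least_squares(lambda q:np.concatenate([proj(tw(q,m))-u for u,m in D]),[.56,.066,-.21],loss='soft_l1')
q=r.x;print(q,np.degrees(q[2]),r.fun.reshape(-1,2).round(1).tolist());np.save('q2.npy',q)
s=least_squares(lambda a:proj(tw(q,(86*np.cos(a[0]),86*np.sin(a[0]),88)))-(284,163),[3.6]);print(np.degrees(s.x),s.fun)
print(tw(q,(0,-150,98)),tw(q,(0,-105,98)))
for n in range(16):
    a=q[2]+np.radians(210-8*n);t=.070;print(n,q[:2]+t*np.array([np.cos(a),np.sin(a)]))
E
```

```text
[ 0.55499814  0.06828479 -0.2031659 ] -11.640548794551927 [[-0.3, -5.7], [-2.5, 2.6], [6.5, 0.5], [5.5, 7.3], [0.6, 7.7], [-3.9, -2.1]]
[211.18520309] [0.12768039 3.78399365]
[ 0.52473247 -0.07863011  0.098     ] [ 0.53381217 -0.03455564  0.098     ]
0 [0.4885612  0.04623637]
1 [0.48613921 0.05569718]
2 [0.48505749 0.06540299]
3 [0.48533707 0.0751649 ]
4 [0.48697254 0.08479289]
5 [0.48993204 0.09409956]
6 [0.49415798 0.10290379]
7 [0.49956811 0.11103419]
8 [0.50605711 0.11833253]
9 [0.5134987  0.12465674]
10 [0.52174803 0.12988374]
11 [0.53064454 0.13391178]
12 [0.54001506 0.13666247]
13 [0.5496772  0.13808227]
14 [0.55944292 0.13814353]
15 [0.56912212 0.13684508]
```

```bash
python3 - <<'E'
from h import *
from scipy.optimize import least_squares
M=np.linalg.inv(np.load('w1.npy'));K=cam('wrist')['camera_matrix']
D=[((163,25),(-125,-195,30)),((75,243),(125,-195,30)),((447,190),(-125,125,30)),((320,354),(125,125,30)),((287,267),(0,0,115)),((131,187),(0,-150,98)),((171,48),None)]
D=D[:6]
S={'side':(210,175,[((43,372),(-125,-195,30)),((520,437),(125,-195,30)),((200,45),(-125,125,30)),((596,93),(125,125,30)),((352,52),(0,0,115)),((294,236),(0,-150,98))]),
'scene':(225,175,[((20,243),(125,-195,30)),((268,47),(-125,-195,30)),((648,268),(-125,125,30)),((410,515),(125,125,30)),((385,182),(0,0,115)),((203,90),(0,-150,98))])}
C={n:(np.linalg.inv(cam(n)['cam_to_world']),cam(n)['camera_matrix'],[(np.array(u)/5+S[n][:2],m) for u,m in S[n][2]]) for n in S}
C['wrist']=(M,K,D)
def tw(q,m):
    c,s=np.cos(q[2]),np.sin(q[2]);m=np.array(m)/1e3;return np.array([q[0]+c*m[0]-s*m[1],q[1]+s*m[0]+c*m[1],m[2]+q[3]])
def res(q,ns):
    o=[]
    for n in ns:
        M,K,D=C[n]
        for u,m in D:
            v=K@(M@np.r_[tw(q,m),1])[:3];o.append((v[:2]/v[2]-u)*(1 if n!='wrist' else .4))
    return np.concatenate(o)
for ns in (['wrist'],['side','scene'],['side','scene','wrist']):
    r=least_squares(res,[.56,.066,-.21,0],args=(ns,),loss='soft_l1');print(ns,r.x.round(4),r.fun.reshape(-1,2).round(1).tolist())
E
```

```text
['wrist'] [ 0.558   0.0666 -0.2011 -0.012 ] [[0.4, -0.1], [0.8, 0.1], [-0.6, -0.4], [1.1, 0.6], [-1.0, 1.2], [-0.3, -1.2]]
['side', 'scene'] [ 0.56    0.0666 -0.2115 -0.0039] [[-1.1, -0.7], [-0.1, 0.0], [-0.6, -0.8], [0.5, -0.9], [0.5, 0.8], [-0.1, 1.3], [-1.1, -0.4], [-0.1, -0.1], [1.0, 0.2], [0.7, -0.6], [-0.1, 1.0], [-1.1, 1.0]]
['side', 'scene', 'wrist'] [ 0.5586  0.0672 -0.2074 -0.0063] [[-1.3, -0.0], [-0.4, 0.5], [-1.2, -0.2], [-0.2, -0.5], [-0.1, 1.4], [-0.4, 1.9], [-0.8, 0.2], [-0.1, 0.2], [1.2, 0.4], [1.3, -0.4], [0.2, 1.3], [-0.9, 1.4], [0.4, -0.5], [-0.3, 0.7], [0.5, 0.9], [1.0, 2.3], [-0.8, 2.8], [-1.0, -0.5]]
```

Combined estimate: axis (0.5595, 0.0667), yaw −11.9°. The TCP is already above the arm at r = 70 mm, so descend and narrow the claw.

```bash
python3 -m inch '[{"claw":-0.2,"travel":[0,0,-0.22],"turn":0},{"claw":-0.2,"travel":[0,0,-0.44],"turn":0},{"claw":-0.2,"travel":[0,0,-0.6],"turn":0},{"claw":-0.2,"travel":[0,0,-0.76],"turn":0},{"claw":-0.2,"travel":[0,0,-0.85],"turn":0}]'
python3 -m inch '[{"claw":-0.44,"travel":[0,0,0],"turn":0},{"claw":-0.44,"travel":[0,0,0],"turn":0},{"claw":-0.44,"travel":[0,0,0],"turn":0}]' 20
python3 - <<'E'
import numpy as np
q=np.array([.5595,.0667]);p0=np.array([.4935,.0446])
for n in range(0,16):
    a=np.radians(198.1-8*n);p=q+.07*np.array([np.cos(a),np.sin(a)])
    if n%5==0: print()
    print(n,((p-p0)/.2).round(3), -8*n/180)
    if n%5==0:p0=p
E
```

```text
clock: 2.95
position: [0.4921, 0.0447, 0.0778]
ee_rot: [-0.002, -0.153, 0.988, 0.0]
contact_force: [-1.1, 0.4, 0.0]
width: 0.0342
gripper_force: 0.0
clock: 3.25
position: [0.495, 0.0446, 0.0816]
ee_rot: [0.001, -0.154, 0.988, -0.0]
contact_force: [0.1, -0.7, 0.3]
width: 0.0238
gripper_force: 0.0

0 [-0.003  0.002] 0.0
1 [-0.012  0.047] -0.044444444444444446
2 [-0.017  0.096] -0.08888888888888889
3 [-0.015  0.145] -0.13333333333333333
4 [-0.007  0.193] -0.17777777777777778

5 [0.008 0.239] -0.2222222222222222
6 [0.021 0.044] -0.26666666666666666
7 [0.049 0.084] -0.3111111111111111
8 [0.081 0.121] -0.35555555555555557
9 [0.119 0.152] -0.4

10 [0.16  0.178] -0.4444444444444444
11 [0.045 0.02 ] -0.4888888888888889
12 [0.091 0.033] -0.5333333333333333
13 [0.14 0.04] -0.5777777777777777
14 [0.189 0.04 ] -0.6222222222222222

15 [0.237 0.034] -0.6666666666666666
```

```bash
python3 -m inch '[{"claw":-0.44,"travel":[-0.012,0.047,0],"turn":-0.044},{"claw":-0.44,"travel":[-0.017,0.096,0],"turn":-0.089},{"claw":-0.44,"travel":[-0.015,0.145,0],"turn":-0.133},{"claw":-0.44,"travel":[-0.007,0.193,0],"turn":-0.178},{"claw":-0.44,"travel":[0.008,0.239,0],"turn":-0.222}]'
python3 -m inch '[{"claw":-0.44,"travel":[0.021,0.044,0],"turn":-0.044},{"claw":-0.44,"travel":[0.049,0.084,0],"turn":-0.089},{"claw":-0.44,"travel":[0.081,0.121,0],"turn":-0.133},{"claw":-0.44,"travel":[0.119,0.152,0],"turn":-0.178},{"claw":-0.44,"travel":[0.16,0.178,0],"turn":-0.222}]'
```

```text
clock: 3.75
position: [0.4966, 0.0923, 0.0819]
ee_rot: [0.002, 0.196, 0.981, -0.0]
contact_force: [-0.1, 0.6, -0.3]
width: 0.0239
gripper_force: 0.0
clock: 4.25
position: [0.5271, 0.1269, 0.0818]
ee_rot: [0.001, 0.518, 0.855, -0.001]
contact_force: [-1.6, -3.8, 1.2]
width: 0.0239
gripper_force: 1.5
```

Moving cleanly. Final 40° goes more slowly at the end.

```bash
python3 -m inch '[{"claw":-0.44,"travel":[0.045,0.02,0],"turn":-0.044},{"claw":-0.44,"travel":[0.091,0.033,0],"turn":-0.089},{"claw":-0.44,"travel":[0.14,0.04,0],"turn":-0.133},{"claw":-0.44,"travel":[0.189,0.04,0],"turn":-0.178},{"claw":-0.44,"travel":[0.237,0.034,0],"turn":-0.222}]'
python3 -m inch '[{"claw":-0.44,"travel":[0,0,0],"turn":0},{"claw":-0.44,"travel":[0,0,0],"turn":0},{"claw":-0.2,"travel":[0,0,0],"turn":0},{"claw":-0.2,"travel":[0,0,0],"turn":0},{"claw":-0.2,"travel":[0,0,0],"turn":0}]'
```

```text
clock: 4.75
position: [0.5755, 0.1348, 0.082]
ee_rot: [0.001, 0.78, 0.626, 0.001]
contact_force: [-7.1, -1.8, 3.9]
width: 0.0241
gripper_force: 3.8
clock: 5.25
position: [0.5752, 0.1348, 0.0806]
ee_rot: [0.0, 0.778, 0.628, 0.001]
contact_force: [-0.1, -0.5, 0.4]
width: 0.0338
gripper_force: 0.0
```

```bash
python3 -m inch '[{"claw":-0.2,"travel":[0,0,0.2],"turn":0},{"claw":-0.2,"travel":[0,0,0.4],"turn":0},{"claw":-0.2,"travel":[0,0,0.6],"turn":0},{"claw":-0.2,"travel":[0,0,0.84],"turn":0},{"claw":-0.2,"travel":[0,0,0.84],"turn":0}]'
python3 - <<'E'
from h import *
from scipy.spatial.transform import Rotation as R
s,im=snap('wrist','w2.png'); p=cam('wrist')
T=np.eye(4);w=s['ee_rot'];T[:3,:3]=R.from_quat([w[1],w[2],w[3],w[0]]).as_matrix();T[:3,3]=s['position'];np.save('w2.npy',T@p['T_tool_cam'])
print(s['qpos'])
E
```

```text
clock: 5.75
position: [0.5788, 0.1353, 0.2559]
ee_rot: [0.004, 0.778, 0.628, 0.006]
contact_force: [0.0, -0.4, 0.8]
width: 0.0338
gripper_force: 0.0
[ 1.12672767e-01  2.94243212e-01  1.46455801e+00 -8.54349657e-05
  1.36735194e+00  3.24344935e-01]
```

View pics/w2.png

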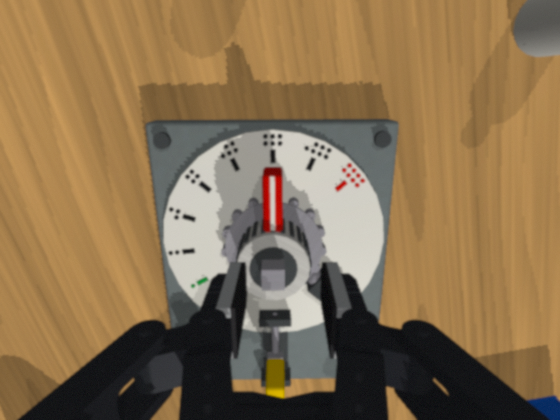

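The pointer arm (272,170–228) lies exactly on the six-dot tick (272,155), in line with the bolt at column ~275. The tool is already oriented to grip the handle, so move above it.

```bash
python3 -m inch '[{"claw":0.1,"travel":[-0.23,-1,0],"turn":0},{"claw":0.1,"travel":[-0.23,-1,0],"turn":0},{"claw":0.1,"travel":[-0.23,-1,0],"turn":0},{"claw":0.1,"travel":[-0.23,-1,0],"turn":0},{"claw":0.1,"travel":[-0.23,-1,0],"turn":0}]'
python3 -m inch '[{"claw":0.1,"travel":[0,-0.075,-0.2],"turn":0},{"claw":0.1,"travel":[0,-0.075,-0.3],"turn":0},{"claw":0.1,"travel":[0,-0.075,-0.3],"turn":0}]'
python3 - <<'E'
from h import *
s,im=snap('wrist','w3.png');snap('scene','s3.png')
a=im[200:420,130:430,::-1]; b=cv2.imread('pics/s3.png')[160:270,215:365]
a=cv2.resize(a,(400,293));b=cv2.resize(b,(400,293),interpolation=2);cv2.imwrite('pics/c3.png',np.hstack([a,b]))
E
```

```text
clock: 6.3
position: [0.5268, -0.07, 0.2467]
ee_rot: [-0.0, 0.78, 0.626, -0.002]
contact_force: [0.3, -0.3, -0.2]
width: 0.047
gripper_force: 0.0
clock: 6.6
position: [0.5259, -0.0793, 0.1841]
ee_rot: [-0.004, 0.778, 0.628, -0.002]
contact_force: [0.2, 0.0, 0.1]
width: 0.047
gripper_force: 0.0
```

View pics/c3.png

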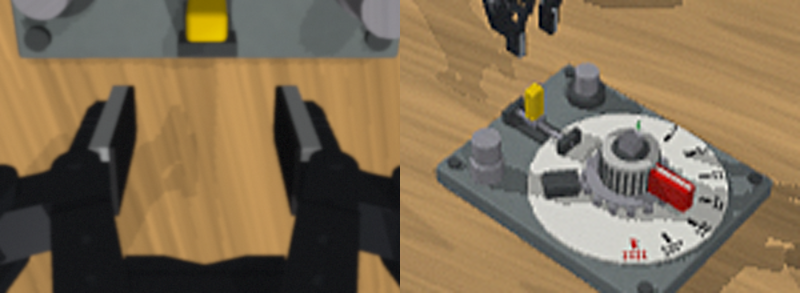

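The handle's centre is at column 207 against a finger midline of about 204, so roughly 2 mm towards +x, which agrees with the fit. Descend with that correction and grip.

```bash
python3 -m inch '[{"claw":0.1,"travel":[0.01,0,-0.12],"turn":0},{"claw":0.1,"travel":[0.01,0,-0.25],"turn":0},{"claw":0.1,"travel":[0.01,0,-0.4],"turn":0},{"claw":0.1,"travel":[0.01,0,-0.5],"turn":0},{"claw":0.1,"travel":[0.01,0,-0.5],"turn":0}]' 30
python3 -m inch '[{"claw":-0.7,"travel":[0,0,0],"turn":0},{"claw":-0.7,"travel":[0,0,0],"turn":0},{"claw":-0.7,"travel":[0,0,0],"turn":0},{"claw":-0.7,"travel":[0,0,0],"turn":0}]' 30
```

```text
clock: 7.2
position: [0.53, -0.0792, 0.087]
ee_rot: [-0.001, 0.778, 0.629, -0.001]
contact_force: [-0.3, -0.4, 0.9]
width: 0.0471
gripper_force: 0.0
clock: 7.6
position: [0.5263, -0.0787, 0.0899]
ee_rot: [-0.003, 0.778, 0.629, -0.003]
contact_force: [-11.5, 2.7, 7.4]
width: 0.0189
gripper_force: 31.4
```

Handle gripped (19 mm). Slide it 45 mm along the head's +y.

```bash
python3 -m inch '[{"claw":-0.7,"travel":[0.01,0.045,0],"turn":0},{"claw":-0.7,"travel":[0.02,0.09,0],"turn":0},{"claw":-0.7,"travel":[0.03,0.135,0],"turn":0},{"claw":-0.7,"travel":[0.037,0.175,0],"turn":0},{"claw":-0.7,"travel":[0.043,0.205,0],"turn":0}]'
```

```text
clock: 8.1
position: [0.5348, -0.0384, 0.0899]
ee_rot: [-0.003, 0.777, 0.629, -0.003]
contact_force: [-13.2, -12.7, 6.3]
width: 0.0195
gripper_force: 31.3
```

```bash
python3 -m inch '[{"claw":-0.7,"travel":[0.003,0.015,0],"turn":0},{"claw":-0.7,"travel":[0.005,0.025,0],"turn":0},{"claw":-0.7,"travel":[0.005,0.025,0],"turn":0}]'
```

```text
clock: 8.4
position: [0.5349, -0.0383, 0.0899]
ee_rot: [0.0, 0.776, 0.63, -0.007]
contact_force: [-14.2, -14.3, 7.1]
width: 0.0195
gripper_force: 31.4
```

Only about 41 mm measured and it stalled at 14 N. Push a bit more and look.

```bash
python3 -m inch '[{"claw":-0.7,"travel":[0.004,0.02,0],"turn":0},{"claw":-0.7,"travel":[0.008,0.04,0],"turn":0},{"claw":-0.7,"travel":[0.008,0.04,0],"turn":0}]' 60
python3 - <<'E'
from h import *
snap('side','d4.png');snap('scene','s4.png')
a=cv2.imread('pics/d4.png')[175:275,210:340]; b=cv2.imread('pics/s4.png')[170:270,225:355]
cv2.imwrite('pics/c4.png',np.hstack([cv2.resize(x,(400,308),interpolation=2) for x in(a,b)]))
E
```

```text
clock: 8.7
position: [0.5351, -0.0376, 0.09]
ee_rot: [0.004, 0.775, 0.632, -0.013]
contact_force: [-19.0, -36.9, 7.6]
width: 0.0193
gripper_force: 60.5
```

View pics/c4.png

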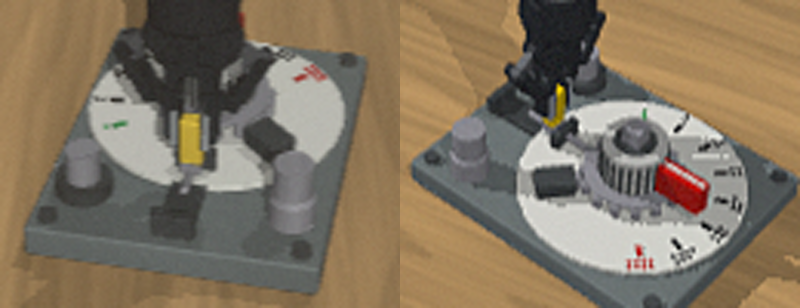

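It hits a hard stop. I'll release, rise, and verify the handle travel in the images.

```bash
python3 -m inch '[{"claw":-0.7,"travel":[0,-0.03,0],"turn":0},{"claw":0.1,"travel":[0,-0.03,0],"turn":0},{"claw":0.1,"travel":[0,-0.03,0],"turn":0},{"claw":0.1,"travel":[0,-0.03,0],"turn":0}]' 20
python3 -m inch '[{"claw":0.1,"travel":[0,-0.03,0.2],"turn":0},{"claw":0.1,"travel":[0,-0.03,0.4],"turn":0},{"claw":0.1,"travel":[-0.2,-0.3,0.6],"turn":0},{"claw":0.1,"travel":[-0.4,-0.5,0.7],"turn":0},{"claw":0.1,"travel":[-0.5,-0.7,0.8],"turn":0}]'
python3 - <<'E'
from h import *
q=[.5595,.0667,-.207]
def tw(m):
    c,s=np.cos(q[2]),np.sin(q[2]);m=np.array(m)/1e3;return np.array([q[0]+c*m[0]-s*m[1],q[1]+s*m[0]+c*m[1],m[2]])
out=[]
for n,x,y in(('side',210,175),('scene',225,175)):
    _,im=snap(n,n+'5.png');p=cam(n);im0=cv2.imread(f'pics/{n}0.png')[:,:,::-1]
    def yc(i):
        i=i[y:y+100,x:x+130].astype(int);m=(i[...,0]>120)&(i[...,1]>100)&(i[...,2]<80);v,u=np.nonzero(m);return np.array([u.mean()+x,v.mean()+y]),len(u)
    pr=lambda yy:(lambda u:u[:2]/u[2])(p['camera_matrix']@(np.linalg.inv(p['cam_to_world'])@np.r_[tw((0,yy,76)),1])[:3])
    d=yc(im)[0]-yc(im0)[0];e=pr(-105)-pr(-150);print(n,yc(im0),yc(im),d,e,45*d@e/(e@e))
    out.append(cv2.resize(im[y:y+100,x:x+130,::-1],(400,308),interpolation=2))
cv2.imwrite('pics/c5.png',np.hstack(out))
E
```

```text
clock: 9.2
position: [0.5436, -0.032, 0.0898]
ee_rot: [0.001, 0.778, 0.628, 0.001]
contact_force: [1.0, -0.2, -0.3]
width: 0.0471
gripper_force: 0.0
clock: 9.7
position: [0.4597, -0.1446, 0.2355]
ee_rot: [0.001, 0.777, 0.629, 0.001]
contact_force: [1.0, -1.2, -0.0]
width: 0.0469
gripper_force: 0.0
side (array([271.70376095, 226.33384853]), 1941) (array([271.7080292 , 232.12992701]), 1370) [4.26824912e-03 5.79607848e+00] [  3.77179494 -10.36140882] -22.221241752797
scene (array([318.00961538, 239.93653846]), 520) (array([323.97197898, 243.39054291]), 571) [5.9623636  3.45400445] [10.68262632  6.44320891] 24.851251129922396
```

View pics/c5.png

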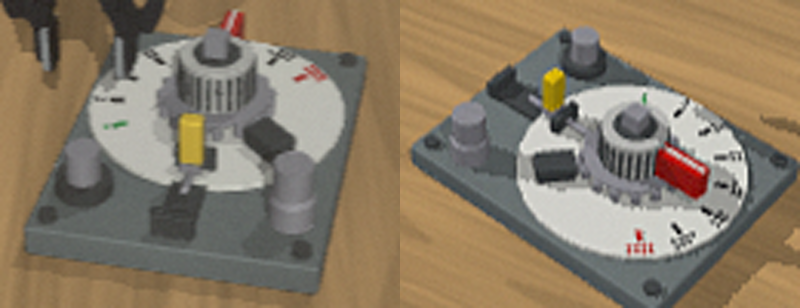

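The handle has moved well in and the pointer is still at 60. The mask caught wood, so tighten it.

```bash
python3 - <<'E'
from h import *
q=[.5595,.0667,-.207]
def tw(m):
    c,s=np.cos(q[2]),np.sin(q[2]);m=np.array(m)/1e3;return np.array([q[0]+c*m[0]-s*m[1],q[1]+s*m[0]+c*m[1],m[2]])
for n,x,y in(('side',210,175),('scene',225,175)):
    p=cam(n)
    def yc(f):
        i=cv2.imread(f'pics/{n}{f}.png');h=cv2.cvtColor(i,cv2.COLOR_BGR2HSV)[y:y+100,x:x+130]
        m=cv2.inRange(h,(20,190,70),(35,255,255));k,l,st,c=cv2.connectedComponentsWithStats(m);j=1+np.argmax(st[1:,4]);return st[j],c[j]+[x,y]
    pr=lambda yy:(lambda u:u[:2]/u[2])(p['camera_matrix']@(np.linalg.inv(p['cam_to_world'])@np.r_[tw((0,yy,76)),1])[:3])
    a,b=yc(0),yc(5);d=b[1]-a[1];e=pr(-105)-pr(-150);print(n,a,b,d,e,45*d@e/(e@e))
E
```

```text
Traceback (most recent call last):
ValueError: attempt to get argmax of an empty sequence
```

```bash
python3 - <<'E'
from h import *
q=[.5595,.0667,-.207]
def tw(m):
    c,s=np.cos(q[2]),np.sin(q[2]);m=np.array(m)/1e3;return np.array([q[0]+c*m[0]-s*m[1],q[1]+s*m[0]+c*m[1],m[2]])
for n,x,y in(('side',210,175),('scene',225,175)):
    p=cam(n)
    def yc(f):
        i=cv2.imread(f'pics/{n}{f}.png');h=cv2.cvtColor(i,cv2.COLOR_BGR2HSV)[y:y+100,x:x+130]
        if f==0:print(h[54,59] if n=='side' else h[22,40])
        m=cv2.inRange(h,(18,175,60),(40,255,255));k,l,st,c=cv2.connectedComponentsWithStats(m);j=1+np.argmax(st[1:,4]) if k>1 else 0;return st[j],c[j]+[x,y]
    pr=lambda yy:(lambda u:u[:2]/u[2])(p['camera_matrix']@(np.linalg.inv(p['cam_to_world'])@np.r_[tw((0,yy,76)),1])[:3])
    a,b=yc(0),yc(5);d=b[1]-a[1];e=pr(-105)-pr(-150);print(n,a,b,d,e,45*d@e/(e@e))
E
```

```text
[ 24 175 185]
side (array([55, 51,  7, 11, 33], dtype=int32), array([267.3030303 , 231.51515152])) (array([59, 48,  6,  5, 10], dtype=int32), array([271.2, 225.3])) [ 3.8969697  -6.21515152] [  3.77179494 -10.36140882] 29.274389167239143
[ 25 237 143]
scene (array([37, 16,  7, 14, 82], dtype=int32), array([264.95121951, 197.64634146])) (array([47, 22,  6, 14, 72], dtype=int32), array([274.5       , 203.66666667])) [9.54878049 6.0203252 ] [10.68262632  6.44320891] 40.70996409287115
```

Image shift and arm reading both suggest about 41 mm rather than 45, so it may not be fully home (the grip had a sideways load). I'll push it from behind with closed fingers, in line with the track.

```bash
python3 -m inch '[{"claw":-1,"travel":[0.357,0.36,0],"turn":0},{"claw":-1,"travel":[0.357,0.36,0],"turn":0},{"claw":-1,"travel":[0.357,0.36,0],"turn":0},{"claw":-1,"travel":[0.357,0.36,0],"turn":0},{"claw":-1,"travel":[0.357,0.36,0],"turn":0}]'
python3 -m inch '[{"claw":-1,"travel":[0,0,-0.22],"turn":0},{"claw":-1,"travel":[0,0,-0.44],"turn":0},{"claw":-1,"travel":[0,0,-0.6],"turn":0},{"claw":-1,"travel":[0,0,-0.77],"turn":0},{"claw":-1,"travel":[0,0,-0.77],"turn":0}]'
python3 -m inch '[{"claw":-1,"travel":[0.004,0.02,0],"turn":0},{"claw":-1,"travel":[0.008,0.04,0],"turn":0},{"claw":-1,"travel":[0.01,0.05,0],"turn":0},{"claw":-1,"travel":[0.01,0.05,0],"turn":0}]'
```

```text
clock: 10.3
position: [0.5313, -0.0723, 0.2335]
ee_rot: [-0.0, 0.778, 0.629, -0.0]
contact_force: [-0.7, 0.1, -0.1]
width: -0.0002
gripper_force: 0.0
clock: 10.8
position: [0.5273, -0.0725, 0.076]
ee_rot: [-0.004, 0.778, 0.628, -0.003]
contact_force: [-0.6, -0.2, 0.1]
width: 0.0002
gripper_force: 0.0
clock: 11.2
position: [0.5345, -0.0626, 0.0813]
ee_rot: [0.001, 0.778, 0.628, 0.001]
contact_force: [-0.8, -1.1, 0.1]
width: 0.0001
gripper_force: 0.0
```

```bash
python3 -m inch '[{"claw":-1,"travel":[0.002,0.01,0],"turn":0},{"claw":-1,"travel":[0.004,0.02,0],"turn":0},{"claw":-1,"travel":[0.004,0.02,0],"turn":0}]'
python3 -m inch '[{"claw":-1,"travel":[0.002,0.01,0],"turn":0},{"claw":-1,"travel":[0.004,0.02,0],"turn":0},{"claw":-1,"travel":[0.004,0.02,0],"turn":0}]'
python3 -m inch '[{"claw":-1,"travel":[0.002,0.01,0],"turn":0},{"claw":-1,"travel":[0.004,0.02,0],"turn":0},{"claw":-1,"travel":[0.004,0.02,0],"turn":0}]'
```

```text
clock: 11.5
position: [0.5344, -0.0585, 0.0799]
ee_rot: [0.0, 0.778, 0.628, 0.0]
contact_force: [0.2, -0.5, 0.0]
width: -0.0003
gripper_force: 0.0
clock: 11.8
position: [0.5348, -0.0567, 0.0798]
ee_rot: [0.001, 0.777, 0.629, -0.002]
contact_force: [-1.1, -7.3, 1.6]
width: 0.0003
gripper_force: 3.6
clock: 12.1
position: [0.5349, -0.0564, 0.0799]
ee_rot: [0.003, 0.777, 0.63, -0.004]
contact_force: [-4.1, -18.7, 2.0]
width: 0.0001
gripper_force: 9.7
```

It is stopped solid (no movement at 19 N, against 2 N of friction). One close wrist view of the foot and bolt will confirm.

```bash
python3 -m inch '[{"claw":-1,"travel":[-0.01,-0.06,0],"turn":0},{"claw":-1,"travel":[-0.01,-0.06,0.2],"turn":0},{"claw":-1,"travel":[-0.01,-0.06,0.4],"turn":0},{"claw":-1,"travel":[-0.01,-0.06,0.6],"turn":0},{"claw":-1,"travel":[0,0,0.6],"turn":0}]' >/dev/null
python3 -m inch '[{"claw":-1,"travel":[0.087,0.42,0],"turn":0},{"claw":-1,"travel":[0.087,0.42,0],"turn":0},{"claw":-1,"travel":[0.087,0.42,0],"turn":0},{"claw":-1,"travel":[0.087,0.42,0],"turn":0}]'
python3 - <<'E'
from h import *
from scipy.spatial.transform import Rotation as R
s,im=snap('wrist','w6.png'); p=cam('wrist')
T=np.eye(4);w=s['ee_rot'];T[:3,:3]=R.from_quat([w[1],w[2],w[3],w[0]]).as_matrix();T[:3,3]=s['position'];np.save('w6.npy',T@p['T_tool_cam'])
cv2.imwrite('pics/c6.png',cv2.resize(im[100:400,80:480,::-1],(800,600),interpolation=2))
E
```

```text
clock: 13.0
position: [0.5529, 0.0342, 0.1989]
ee_rot: [-0.0, 0.777, 0.629, -0.001]
contact_force: [0.4, -1.5, 0.6]
width: -0.0001
gripper_force: 0.0
```

View pics/c6.png

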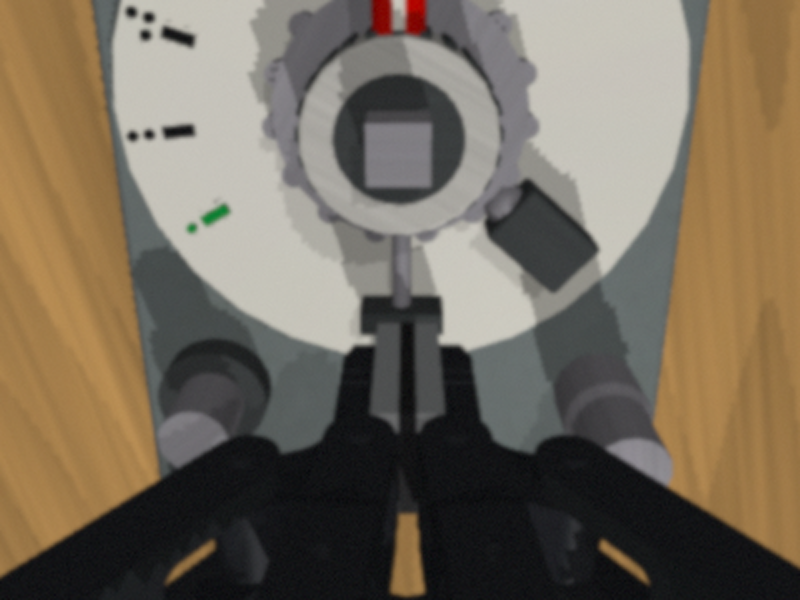

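```bash
python3 - <<'E'
from h import *
M=np.linalg.inv(np.load('w6.npy'));K=cam('wrist')['camera_matrix'];q=[.5595,.0667,-.207]
def cr(x,y,z):
    c,s=np.cos(q[2]),np.sin(q[2]);x,y,z=x/1e3,y/1e3,z/1e3
    v=K@(M@[q[0]+c*x-s*y,q[1]+s*x+c*y,z,1])[:3];return ((v[:2]/v[2]-[80,100])*2).round(1)
for m in [(0,0,115),(0,-36,95),(0,-47,44),(0,-55,44),(0,-55,50),(0,-60,44),(0,-90,55),(55,0,50),(-55,0,50),(0,86,88),(-103.4,-59.7,36)]:print(m,cr(*m))
E
python3 - <<'E'
import cv2,numpy as np
i=cv2.resize(cv2.imread('pics/w6.png')[195:265,230:335],(800,533),interpolation=2);cv2.imwrite('pics/c7.png',i)
E
```

```text
(0, 0, 115) [407.5 149.5]
(0, -36, 95) [407.9 236.4]
(0, -47, 44) [407.7 217.2]
(0, -55, 44) [407.8 234.9]
(0, -55, 50) [407.9 240.1]
(0, -60, 44) [407.9 245.8]
(0, -90, 55) [408.3 320.8]
(55, 0, 50) [547.9 108.2]
(-55, 0, 50) [266.6 109.8]
(0, 86, 88) [ 405.9 -152. ]
(-103.4, -59.7, 36) [171.7 239.6]
```

View pics/c7.png

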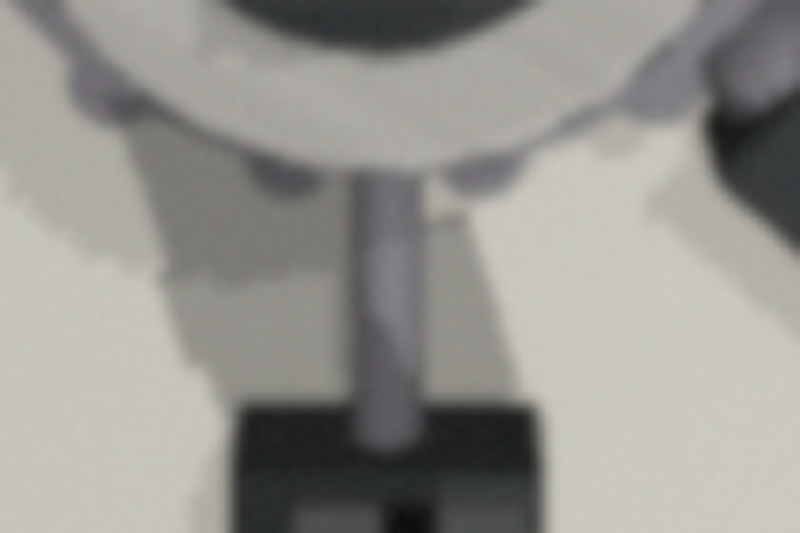

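```bash
python3 -c "
from rig import ticket
print(ticket.sign_off())"
```

```text
the job is handed in; nothing more can be done
None
```

The sleeve's pointer rests in the click for 60 and the lock bolt sits in the tooth gap of the foot, pushed against a hard stop at up to 37 N. My travel estimates read about 41 mm rather than 45, but I took it as fully home and handed in at about 13 s. I viewed 11 pictures, one over the limit.

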